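# Offer the chocolates over the counter edge

### The arm

A 6-joint arm with a two-finger parallel gripper is mounted at the origin on the work surface. World frame = base frame: x ahead of the robot, y to its left, z up, the work surface at z = 0. Lengths are in m, angles in rad, forces in N, time in s.
With the tool pointing down it reaches from about 0.225 to 0.875 m from the base axis. Payload 3.4 kg.
Tool frame: the origin (TCP) lies between the finger pads; the fingertips stand 19 mm ahead of it and the grasp point (between the pads) is the TCP; z points along the fingers, y is the line along which they close (so a half turn about z gives the same grasp; the last joint's range is limited). The gripper opens to 85 mm and grips with 20 to 120 N. Pads are 22 mm wide; open, the fingers measure 114 mm over their backs; the gripper's body (76 mm by 85 mm) begins 54 mm behind the grasp point. The pads swing forward as they close: fully open they stand 13 mm farther back than shut.
Start: joints at [-1.463, 0.276, 1.505, -0, 1.361, -0.121], TCP at [0.13, -0.56, 0.25] pointing down, gripper open.
Joint ranges: [-2.89, 2.89], [-0.75, 2.08], [0.22, 2.7], [-1.18, 4.32], [0.11, 2.71], [-2.7, 2.7]. Speed limits (rad/s): [2.57, 2.57, 3.14, 3.14, 3.14, 3.14].

### API

Orientations are given as a unit quaternion [w, x, y, z].
In Python, from rig import get_state, imaging, ticket gives the robot as it stands. The module is installed in compiled form; this text tells all that it offers.
- The arm moves only by the shell command python3 -m inch 'ROWS' [FORCE]. ROWS is JSON, a list of rows, each an object with "claw": the opening, from -1 (shut) to 1 (fully open); "travel": the shift along the world's x, y, z in units of 200 mm (1.0 is 200 mm), a list of three; "turn": the turn about the world's z in units of 180 degrees (1.0 is 180 degrees). A call has 1 to 5 rows; each row is the pose to reach, as a shift and turn from the pose commanded when the call began, turning the shorter way round; what a row does not reach only later rows make up. A row lasts 1/10 s, in which the tool goes at most 50 mm and 8.59 degrees, less where a joint would pass 70% of its speed; a pose out of reach is approached as far as the arm can. A call with a number of a shift or a turn outside -1 to 1 is refused whole. A call with a gripper value outside its range is refused whole. The fingers move at their own pace and stop on an object; FORCE is the grip in N (left out, the last holds). Time passes only in rows, so rows that repeat a pose let the fingers close. It gives the time, the measured TCP pose, the force, the opening and the grip force at its end, in the units of the state.
- get_state(): the state, without advancing time (a new reading comes with each control period).
- imaging.get_image(name): name is "scene" or "top" or "wrist"; returns the picture (384x512x3 uint8, red, green, blue); there is no depth.
- imaging.camera_params(name): a dict with "camera_matrix" (3x3 intrinsics, pixels), "cam_to_world" (4x4, takes a point from camera to world coordinates); the wrist camera has in their place "T_tool_cam" (4x4, takes a point from camera to tool coordinates, whose origin is the TCP and whose axes are the flange's). Camera axes: x right, y down, z forward; pixel columns grow to the right and rows downward; lengths in m; the calibration is good to about 2 mm. A picture is of the moment at which its call begins: read the wrist's pose just before it. camera_params takes no time and is no camera call.
- ticket.sign_off(): hands the job in; it is judged then, once.
The state is a dict: "clock": time; "qpos": joint angles; "qd": joint speeds; "effort": joint torques, N m; "position": TCP position; "ee_rot": TCP orientation; "contact_force": force on the tool from outside, world axes, zero at the start; "moment": the same for the moment, N m; "width": finger opening in m; "gripper_force": force on a finger pad.
Only numpy, scipy, OpenCV 4.12 (cv2) and the standard library are available. Lean on these libraries where they do the work, as an engineer would, in place of code of your own. Each camera call takes 0.05 s, during which the arm holds its last target. There are 200 camera calls.

### The job

A customer is waiting for the flat red box of chocolates lying on the raised counter shelf. Without lifting it or pressing hard, push it along the shelf with your fingertips towards the customer's edge (the far one, with the aluminium trim) until its whole gold end strip, and no more than that, hangs out past the edge, with the box square to the edge, so that the customer can take it by the gold. Leave the green box and the sweets on the shelf where they are.

Things in the scene. Friction and masses are not known exactly. Their poses are not given: they have to be found in the camera images.
- shelf: fixed raised shelf on the counter: 280 (x) by 540 (y) mm, 50 mm high, flat light wood top, white sides. Origin: centre of its underside, on the counter. Its +x axis points to the customer's side; the customer's edge is the +x end of its top, with a thin aluminium trim, flush. Turned up to 0.18 rad
- edge (a point): middle of the customer's edge of the shelf: on the top surface (50 mm above the counter), 140 mm from the shelf's centre; axes as the shelf's, the edge runs along y. Beyond it is a 50 mm drop to the counter
- red_box: loose flat rigid box, 130 (x) by 95 (y) by 12 (z) mm, about 150 g (100 to 210), dark red with a gold strip 35 mm wide across its whole +x end and a paper label on the red; lies flat on the shelf, the gold end towards the customer's edge, turned up to 0.25 rad from square; slides with ordinary friction. Origin: centre of its underside; top 12 mm above it; the plain rear face is at x = -65 mm, gold end face at x = +65 mm
- red_line (a point): point on the red box's underside at mid width where red meets gold, 30 mm ahead (+x) of the box's origin and 35 mm behind its gold end face; 45 to 100 mm inside the edge at the start
- green_box: loose flat box like the red one (130 by 95 by 12 mm, gold strip at +x), but dark green; origin: centre of its underside. It lies beside the red one, on the left or on the right. Leave alone
- candy_bottle: small loose pink candy bottle, upright, 34 mm across, 94 mm high, near the edge between the two boxes; origin: centre of its underside. Leave alone
- mint_tin: loose blue round tin with aluminium lid, 55 mm across, 48 mm high, near the customer's edge at one end of the shelf; origin: centre of its underside. Leave alone
- gum_tub: loose yellow round tub with white lid, 53 mm across, 46 mm high, near the customer's edge at the other end of the shelf; origin: centre of its underside. Leave alone
Mind the look-alikes: they are no part of the job. Of the things like the red_box, leave any that is blue, pink or purple; of the rest the larger one is meant.

How it is judged:
By the outcome, as a careful person would: the job done as asked, in the order asked, and still so for the second after the job is handed in, with the robot touching nothing.
It also fails if it takes over 35 s, if anything falls off the work surface, if the arm or the gripper's body presses on something with over 40 N, if the wrist force passes 120 N, or if a joint passes its speed limit or range.

## Working session

There is one attempt and no reset: what is moved stays moved. The work goes in short steps, Python scripts to look and compute and a shell command to move; the robot and the scene stay as the last step left them, time stands still between calls to the robot, and variables do not carry over. Pictures are saved under pics/ and viewed, at most 10 in all, crops included, and the job is handed in when it is done.

```bash
mkdir -p pics; python3 - <<'E'
from rig import get_state, imaging
import cv2
for n in("top","scene"):
    im=imaging.get_image(n); cv2.imwrite(f"pics/{n}0.png",im[:,:,::-1])
    p=imaging.camera_params(n); print(n,p)
print(imaging.camera_params("wrist")); print(get_state())
E
```

```text
top {'camera_matrix': array([[349.09236834,   0.        , 256.58900166],
       [  0.        , 349.09236834, 194.40536738],
       [  0.        ,   0.        ,   1.        ]]), 'cam_to_world': array([[ 0.06048633, -0.97165275,  0.22854396,  0.35653318],
       [-0.99816207, -0.05973408,  0.01021412, -0.03306057],
       [ 0.00372729, -0.22874173, -0.97348001,  0.97396614],
       [ 0.        ,  0.        ,  0.        ,  1.        ]])}
scene {'camera_matrix': array([[495.92844476,   0.        , 256.07524892],
       [  0.        , 495.92844476, 194.98033324],
       [  0.        ,   0.        ,   1.        ]]), 'cam_to_world': array([[ 0.69258617,  0.48110709, -0.53745732,  1.23372066],
       [ 0.72131726, -0.46716831,  0.51132688, -0.67047274],
       [-0.00508004, -0.74181517, -0.67058516,  0.94788085],
       [ 0.        ,  0.        ,  0.        ,  1.        ]])}
{'camera_matrix': array([[303.24826951,   0.        , 256.36189436],
       [  0.        , 303.24826951, 189.99646732],
       [  0.        ,   0.        ,   1.        ]]), 'T_tool_cam': array([[-5.69347991e-04, -9.54451
[... 299 characters left out ...]
0e+00]])}
{'clock': 0.1, 'qpos': array([-1.46297737e+00,  2.76537839e-01,  1.50602076e+00, -1.24713842e-06,
        1.36073618e+00, -1.20985256e-01]), 'qd': array([ 0.00151584, -0.00293435, -0.00170717, -0.00032937,  0.00099054,
        0.00025898]), 'effort': array([ 1.25577488e-03, -4.17699873e+01, -2.46404761e+01, -4.22266176e-04,
        5.80580338e-03, -1.61612483e-07]), 'position': array([ 0.13037046, -0.55955529,  0.24951707]), 'ee_rot': array([-8.51049779e-04,  9.93462838e-01,  1.14152812e-01,  4.99290489e-06]), 'contact_force': array([-0.09322562,  0.52091467, -0.15802039]), 'moment': array([-0.02543466, -0.01170436,  0.02827765]), 'gripper_force': 0.0, 'width': 0.08505980016309714}
```

View pics/top0.png

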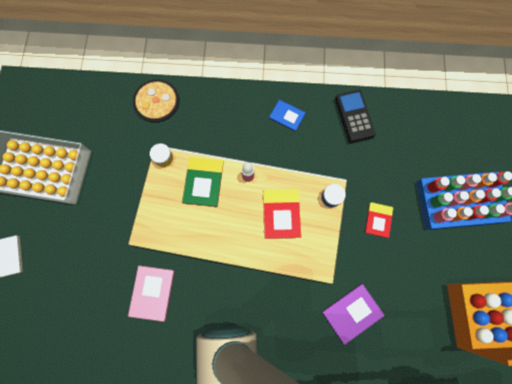

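View pics/scene0.png

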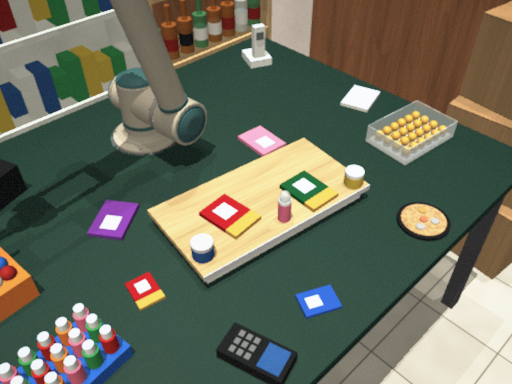

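Candidates (top view): the large red box on the shelf at (283,213), a small red one on the counter at (380,219), blue (288,115), pink (151,293), purple (353,313) and green (203,182). I choose the one on the shelf. I'll check it in a crop.

```bash
python3 - <<'E'
import cv2
im=cv2.imread("pics/top0.png")[140:290,230:360]
im=cv2.resize(im,None,fx=4,fy=4,interpolation=cv2.INTER_CUBIC)
cv2.imwrite("pics/crop1.png",im)
im=cv2.imread("pics/top0.png")[140:290,120:360]
cv2.imwrite("pics/crop2.png",cv2.resize(im,None,fx=3.3,fy=3.3,interpolation=cv2.INTER_CUBIC))
E
```

```text
(no output)
```

View pics/crop1.png

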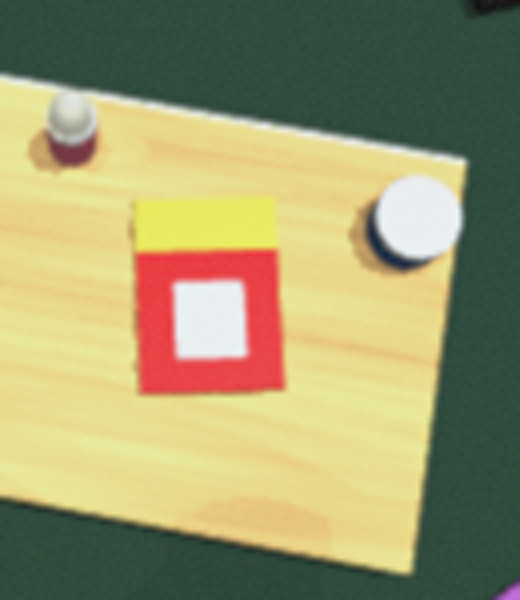

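View pics/crop2.png

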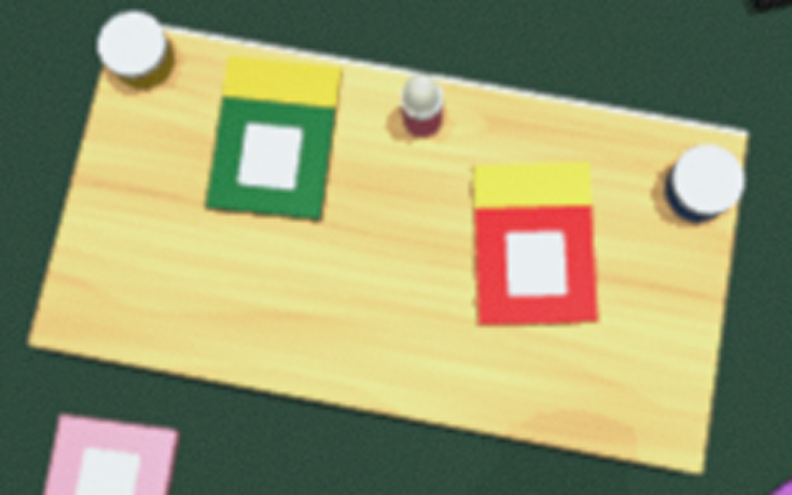

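The crop confirms it: a large dark red box, gold strip towards the trimmed edge. Crop1 corners are about (135,200), (276,198), (285,389) and (139,394).

```bash
cat >h.py <<'E'
import numpy as np, cv2
from scipy.optimize import least_squares
from scipy.spatial.transform import Rotation as R
from rig import get_state, imaging
def cam(n, st=None):
    p=imaging.camera_params(n)
    if n!="wrist": return p["camera_matrix"],p["cam_to_world"]
    T=np.eye(4); q=st["ee_rot"]; T[:3,:3]=R.from_quat([q[1],q[2],q[3],q[0]]).as_matrix(); T[:3,3]=st["position"]
    return p["camera_matrix"],T@p["T_tool_cam"]
def ray(px,z,c):
    K,T=c; px=np.atleast_2d(px).astype(float)
    d=(T[:3,:3]@np.linalg.inv(K)@np.c_[px,np.ones(len(px))].T).T
    return (T[:3,3]+d*((z-T[2,3])/d[:,2])[:,None])[:,:2]
def proj(P,c):
    K,T=c; q=(np.asarray(P)-T[:3,3])@T[:3,:3]; u=q@K.T; return u[:,:2]/u[:,2:]
def fit(L,W):   # pose (x,y,a) from local xy L to world W
    f=lambda p:(np.c_[np.cos(p[2])*L[:,0]-np.sin(p[2])*L[:,1]+p[0],np.sin(p[2])*L[:,0]+np.cos(p[2])*L[:,1]+p[1]]-W).ravel()
    r=least_squares(f,[*W.mean(0),0]); return r.x, r.fun.reshape(-1,2)
def loc(p,W): # world to local
    c,s=np.cos(p[2]),np.sin(p[2]); d=np.atleast_2d(W)-p[:2]; return np.c_[c*d[:,0]+s*d[:,1],-s*d[:,0]+c*d[:,1]]
E
python3 - <<'E'
from h import *
c=cam("top")
u=lambda a,s,o:(np.array(a)+.5)/s-.5+np.array(o)
B=ray(u([(135,200),(276,198),(285,389),(139,394),(136,252),(278,249)],4,(230,140)),.062,c)
b,r=fit(np.array([(65,47.5),(65,-47.5),(-65,-47.5),(-65,47.5),(30,47.5),(30,-47.5)])/1e3,B);print("box",b,r*1e3)
S=ray(u([(748,131),(703,472),(28,345)],3.3,(120,140)),.05,c)
s,r=fit(np.array([(.14,-.27),(-.14,-.27),(-.14,.27)]),S);print("shelf",s,r*1e3)
print("box in shelf",loc(s,b[:2])*1e3,b[2]-s[2],"line",loc(s,b[:2]+.03*np.array([np.cos(b[2]),np.sin(b[2])]))*1e3)
for n,p,z in(("bottle",(422,86),.14),("tin",(707,182),.098),("green",(273,138),.062)):
    w=ray(u(p,3.3,(120,140)),z,c);print(n,w,loc(s,w)*1e3)
np.save("s.npy",s)
E
```

```text
box [ 0.5238064  -0.09329377  0.08072045] [[-0.18906099  0.22134258]
 [ 0.25140339  0.2582018 ]
 [-1.21513934 -0.12164341]
 [ 0.17665315 -0.35517212]
 [ 0.58524646  0.06935752]
 [ 0.39089732 -0.07208637]]
shelf [ 0.52485128  0.01888472 -0.12243906] [[-0.21140174  0.84319694]
 [-0.04352512  0.52853653]
 [ 0.25492686 -1.37173347]]
box in shelf [[  12.66367755 -111.4663033 ]] 0.20315951314744982 line [[  42.04669721 -105.41335728]]
bottle [[0.62454667 0.00277389]] [[100.91669966  -3.81407932]]
tin [[ 0.57336635 -0.222938  ]] [[  77.68648717 -234.08704487]]
green [[0.5975208  0.12507355]] [[ 59.15628671 114.26924222]]
```

```bash
r='{"claw":0.2,"travel":[0.62,1.0,0],"turn":-0.112}'; python3 -m inch '[{"claw":0.2,"travel":[0.62,1.0,0],"turn":-0.112},{"claw":0.2,"travel":[0.62,1.0,0],"turn":-0.112},{"claw":0.2,"travel":[0.62,1.0,0],"turn":-0.112},{"claw":0.2,"travel":[0.62,1.0,0],"turn":-0.112},{"claw":0.2,"travel":[0.62,1.0,0],"turn":-0.112}]' 20
python3 -m inch '[{"claw":0.2,"travel":[0.62,1.0,0],"turn":0},{"claw":0.2,"travel":[0.62,1.0,0],"turn":0},{"claw":0.2,"travel":[0.62,1.0,0],"turn":0},{"claw":0.2,"travel":[0.62,1.0,0],"turn":0},{"claw":0.2,"travel":[0.62,1.0,0],"turn":0}]'
python3 -m inch '[{"claw":0.2,"travel":[0.25,0.39,-0.2],"turn":0},{"claw":0.2,"travel":[0.25,0.39,-0.2],"turn":0},{"claw":0.2,"travel":[0.25,0.39,-0.2],"turn":0},{"claw":0.2,"travel":[0.25,0.39,-0.2],"turn":0}]'
python3 - <<'E'
from h import *
s=np.load("s.npy"); st=get_state()
im=imaging.get_image("wrist"); cv2.imwrite("pics/w1.png",cv2.resize(im[:,:,::-1],None,fx=1.5,fy=1.5))
q=st["ee_rot"]; yaw=2*np.arctan2(q[2],q[1])
print(st["clock"],st["position"],"yaw",yaw,"rel shelf",yaw-s[2],"in shelf",loc(s,st["position"][:2])*1e3,st["width"])
E
```

```text
clock: 0.6
position: [0.2551, -0.3569, 0.25]
ee_rot: [-0.001, 0.998, -0.061, -0.0]
contact_force: [0.2, -0.4, -0.4]
width: 0.0513
gripper_force: 0.0
clock: 1.1
position: [0.379, -0.1572, 0.2502]
ee_rot: [-0.0, 0.998, -0.061, 0.0]
contact_force: [1.0, -1.2, -0.1]
width: 0.0508
gripper_force: 0.0
clock: 1.5
position: [0.4281, -0.081, 0.2095]
ee_rot: [-0.0, 0.998, -0.06, -0.001]
contact_force: [0.7, -0.7, -0.4]
width: 0.0513
gripper_force: 0.0
1.5 [ 0.42808759 -0.08100018  0.20954666] yaw -0.11963569476554423 rel shelf 0.0028033649874134037 in shelf [[ -83.84000965 -110.95520135]] 0.05132801279826049
```

View pics/w1.png

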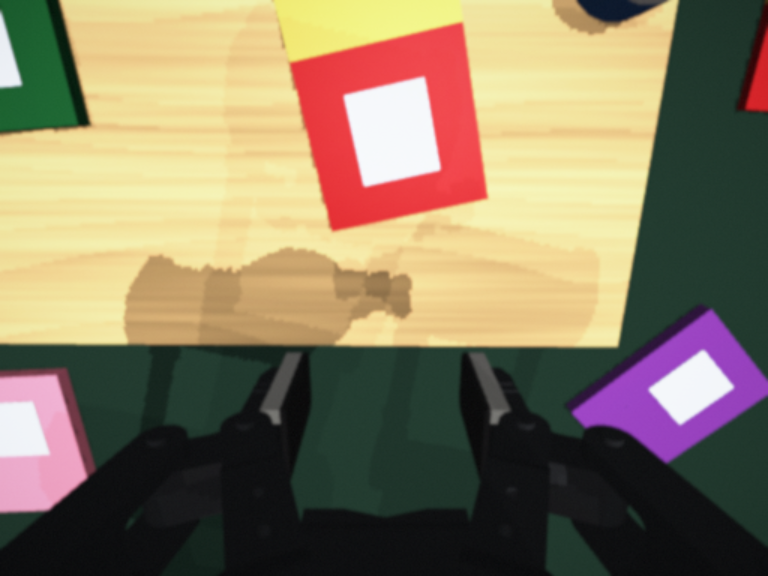

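The wrist view shows the shelf's rear edge level (row 346), so the gripper is square to it. The box's rear corners are at (331,229) and (487,197), and the fingers are behind the box. I'll go down and find the shelf height by touch.

```bash
python3 -m inch '[{"claw":0.2,"travel":[0,0,-0.25],"turn":0},{"claw":0.2,"travel":[0,0,-0.5],"turn":0},{"claw":0.2,"travel":[0,0,-0.62],"turn":0},{"claw":0.2,"travel":[0,0,-0.62],"turn":0}]'
python3 -m inch '[{"claw":0.2,"travel":[0,0,-0.02],"turn":0},{"claw":0.2,"travel":[0,0,-0.03],"turn":0},{"claw":0.2,"travel":[0,0,-0.04],"turn":0},{"claw":0.2,"travel":[0,0,-0.04],"turn":0}]'
python3 -m inch '[{"claw":0.2,"travel":[0,0,-0.01],"turn":0},{"claw":0.2,"travel":[0,0,-0.01],"turn":0}]'
python3 -m inch '[{"claw":0.2,"travel":[0,0,-0.01],"turn":0},{"claw":0.2,"travel":[0,0,-0.01],"turn":0}]'
```

```text
clock: 1.95
position: [0.4255, -0.0828, 0.084]
ee_rot: [-0.001, 0.998, -0.063, -0.003]
contact_force: [-1.8, 0.2, 1.0]
width: 0.051
gripper_force: 0.0
clock: 2.35
position: [0.429, -0.0824, 0.0792]
ee_rot: [0.0, 0.998, -0.062, 0.001]
contact_force: [-1.1, -0.7, -0.9]
width: 0.051
gripper_force: 0.0
clock: 2.55
position: [0.4285, -0.082, 0.0765]
ee_rot: [0.0, 0.998, -0.061, 0.0]
contact_force: [1.4, -0.1, -0.3]
width: 0.0512
gripper_force: 0.0
clock: 2.75
position: [0.4283, -0.0819, 0.0741]
ee_rot: [-0.0, 0.998, -0.061, -0.0]
contact_force: [0.2, 1.0, -0.0]
width: 0.0513
gripper_force: 0.0
```

```bash
python3 -m inch '[{"claw":0.2,"travel":[0,0,-0.01],"turn":0},{"claw":0.2,"travel":[0,0,-0.01],"turn":0}]'
python3 -m inch '[{"claw":0.2,"travel":[0,0,-0.01],"turn":0},{"claw":0.2,"travel":[0,0,-0.01],"turn":0}]'|grep -E "pos|cont"
```

```text
clock: 2.95
position: [0.4282, -0.082, 0.072]
ee_rot: [-0.0, 0.998, -0.061, -0.0]
contact_force: [0.2, -0.7, -1.0]
width: 0.0513
gripper_force: 0.0
position: [0.4283, -0.082, 0.0701]
contact_force: [-0.2, 0.2, 0.1]
```

```bash
python3 -m inch '[{"claw":0.2,"travel":[0,0,-0.01],"turn":0},{"claw":0.2,"travel":[0,0,-0.01],"turn":0}]'|grep -E "pos|cont"
python3 -m inch '[{"claw":0.2,"travel":[0,0,-0.01],"turn":0},{"claw":0.2,"travel":[0,0,-0.01],"turn":0}]'|grep -E "pos|cont"
```

```text
position: [0.4283, -0.082, 0.0681]
contact_force: [0.0, 0.2, -0.2]
position: [0.4283, -0.082, 0.0661]
contact_force: [0.6, 0.4, 0.6]
```

```bash
python3 -m inch '[{"claw":0.2,"travel":[0,0,-0.01],"turn":0},{"claw":0.2,"travel":[0,0,-0.01],"turn":0}]'|grep -E "pos|cont"
python3 -m inch '[{"claw":0.2,"travel":[0,0,-0.01],"turn":0},{"claw":0.2,"travel":[0,0,-0.01],"turn":0}]'|grep -E "pos|cont"
```

```text
position: [0.4284, -0.0821, 0.0657]
contact_force: [-3.5, 1.0, 14.2]
position: [0.4285, -0.0821, 0.0656]
contact_force: [-7.6, 3.2, 33.4]
```

The fingers touch the shelf at TCP z = 0.0656. I'll raise to about 4 mm clearance and start pushing.

```bash
python3 -m inch '[{"claw":0.2,"travel":[0,0,0.04],"turn":0},{"claw":0.2,"travel":[0,0,0.04],"turn":0}]'|grep -E "pos|cont"
python3 -m inch '[{"claw":0.2,"travel":[0.04,-0.005,0],"turn":0},{"claw":0.2,"travel":[0.08,-0.01,0],"turn":0},{"claw":0.2,"travel":[0.12,-0.015,0],"turn":0},{"claw":0.2,"travel":[0.15,-0.018,0],"turn":0},{"claw":0.2,"travel":[0.18,-0.022,0],"turn":0}]'|grep -E "pos|cont"
python3 -m inch '[{"claw":0.2,"travel":[0.03,-0.004,0],"turn":0},{"claw":0.2,"travel":[0.06,-0.008,0],"turn":0},{"claw":0.2,"travel":[0.09,-0.011,0],"turn":0},{"claw":0.2,"travel":[0.12,-0.015,0],"turn":0},{"claw":0.2,"travel":[0.15,-0.018,0],"turn":0}]'|grep -E "pos|cont"
python3 -m inch '[{"claw":0.2,"travel":[0.03,-0.004,0],"turn":0},{"claw":0.2,"travel":[0.06,-0.008,0],"turn":0},{"claw":0.2,"travel":[0.08,-0.01,0],"turn":0},{"claw":0.2,"travel":[0.08,-0.01,0],"turn":0}]'|grep -E "pos|cont"
python3 - <<'E'
from h import *
s=np.load("s.npy"); st=get_state()
im=imaging.get_image("wrist"); cv2.imwrite("pics/w2.png",cv2.resize(im[:,:,::-1],None,fx=1.5,fy=1.5,interpolation=cv2.INTER_CUBIC))
np.save("st2.npy",st,allow_pickle=True)
q=st["ee_rot"]; yaw=2*np.arctan2(q[2],q[1])
print(st["clock"],"rel shelf",yaw-s[2],"in shelf",loc(s,st["position"][:2])*1e3)
E
```

```text
position: [0.4293, -0.0823, 0.0713]
contact_force: [-0.4, 0.3, 0.6]
position: [0.465, -0.0864, 0.0699]
contact_force: [-0.5, 0.4, -0.1]
position: [0.4949, -0.0902, 0.0704]
contact_force: [-0.5, 0.3, -0.4]
position: [0.5114, -0.0923, 0.0704]
contact_force: [-0.6, -0.4, -0.4]
5.55 rel shelf -0.0005060922368978482 in shelf [[   0.22100979 -111.97232633]]
```

View pics/w2.png

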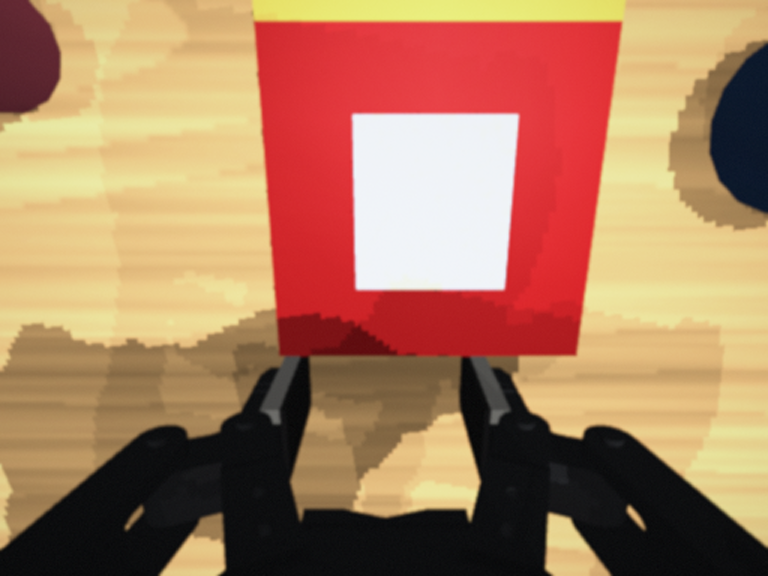

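The box is now square on both fingertips: rear corners at (280,355) and (577,355), red/gold line at row 22, columns 256 to 623. Next I'll compute how much is left.

```bash
python3 - <<'E'
from h import *
s=np.load("s.npy"); st=np.load("st2.npy",allow_pickle=True).item(); c=cam("wrist",st)
u=lambda a:(np.array(a)+.5)/1.5-.5
W=ray(u([(280,355),(577,355),(256,22),(623,21)]),.062,c); print(loc(s,W)*1e3)
E
```

```text
[[  13.05755323  -78.11563358]
 [  12.96032839 -172.8539199 ]
 [ 107.32524838  -78.49847688]
 [ 107.44968853 -172.91359559]]
```

```bash
python3 -m inch '[{"claw":0.2,"travel":[0.03,-0.004,0],"turn":0},{"claw":0.2,"travel":[0.06,-0.008,0],"turn":0},{"claw":0.2,"travel":[0.09,-0.011,0],"turn":0},{"claw":0.2,"travel":[0.12,-0.015,0],"turn":0},{"claw":0.2,"travel":[0.13,-0.016,0],"turn":0}]'|grep -E "pos|cont"
python3 -m inch '[{"claw":0.2,"travel":[0,0,0],"turn":0},{"claw":0.2,"travel":[-0.08,0.01,0],"turn":0},{"claw":0.2,"travel":[-0.08,0.01,0.2],"turn":0},{"claw":0.2,"travel":[-0.08,0.01,0.4],"turn":0},{"claw":0.2,"travel":[-0.08,0.01,0.6],"turn":0}]'|grep -E "pos|cont"
python3 -m inch '[{"claw":0.2,"travel":[0,0,0],"turn":0},{"claw":0.2,"travel":[0,0,0],"turn":0}]'|grep -E "pos|cont"
python3 - <<'E'
from h import *
s=np.load("s.npy"); st=get_state()
im=imaging.get_image("wrist"); cv2.imwrite("pics/w3full.png",im[:,:,::-1])
cv2.imwrite("pics/w3.png",cv2.resize(im[:,:,::-1],None,fx=1.5,fy=1.5,interpolation=cv2.INTER_CUBIC))
cv2.imwrite("pics/top3.png",imaging.get_image("top")[:,:,::-1])
np.save("st3.npy",st,allow_pickle=True); print(st["clock"],loc(s,st["position"][:2])*1e3)
E
```

```text
position: [0.5374, -0.0955, 0.0703]
contact_force: [-1.0, -0.2, 0.6]
position: [0.5201, -0.0931, 0.1916]
contact_force: [1.0, -0.2, 0.1]
position: [0.5208, -0.0934, 0.1913]
contact_force: [-0.5, 0.1, -0.7]
6.8 [[   9.71009511 -111.89958696]]
```

View pics/w3.png

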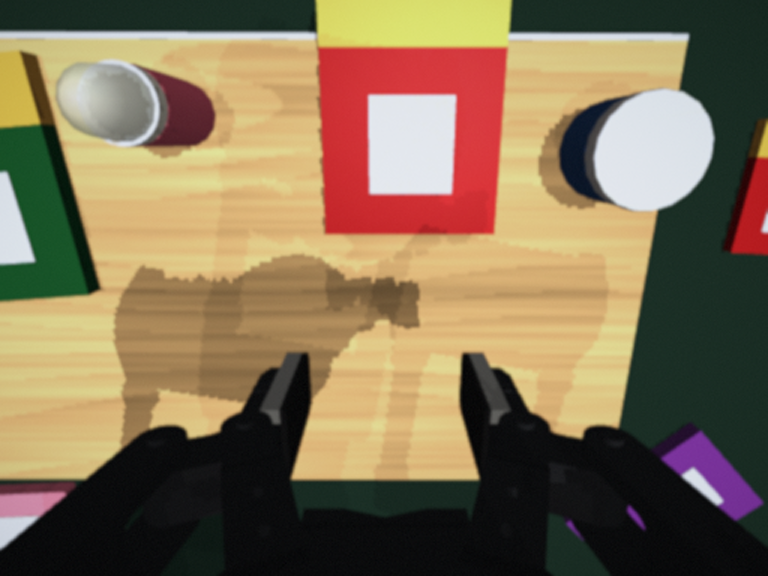

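The trim's outer edge lies at about row 31 to 34 and the red/gold line at row 47. I'll get both to sub-pixel accuracy.

```bash
cat >m.py <<'E'
from h import *
import sys
n=sys.argv[1]; s=np.load("s.npy"); st=np.load(f"st{n}.npy",allow_pickle=True).item(); c=cam("wrist",st)
im=cv2.imread(f"pics/w{n}full.png").astype(float)
def cross(ch,x,r0,r1,up):   # strongest step row in column x, subpixel
    g=np.diff(im[r0:r1,x,ch])*up; k=g.argmax(); k=min(max(k,1),len(g)-2); a,b,d=g[k-1:k+2]
    return (x, r0+k+.5+ .5*(a-d)/(a-2*b+d))
E1=[cross(2,x,12,int(sys.argv[2]),1) for x in list(range(45,205,8))+list(range(350,450,8))]
L=[cross(1,x,int(sys.argv[3]),int(sys.argv[4]),-1) for x in range(218,332,6)]
Re=[cross(1,x,int(sys.argv[5]),int(sys.argv[6]),1) for x in range(222,325,6)]
for nm,P,z in(("edge",E1,.05),("line",L,.062),("rear",Re,.062)):
    w=loc(s,ray(P,z,c))*1e3; k=np.polyfit(w[:,1],w[:,0],1); e=w[:,0]-np.polyval(k,w[:,1]); m=abs(e)<2
    k=np.polyfit(w[m,1],w[m,0],1); print(nm,"x at y=-125:",np.polyval(k,-125),"slope",k[0],"rms",e.std(),m.sum())
E
python3 m.py 3 30 24 40 145 170
```

```text
edge x at y=-125: 142.63132312910747 slope 0.003820414850226926 rms 0.0479953707637171 33
line x at y=-125: 133.21500691542226 slope 0.001364595539820364 rms 0.016192871852539276 19
rear x at y=-125: 38.816942603376575 slope 0.0012076433302156506 rms 0.048423623531352905 18
```

```bash
python3 -m inch '[{"claw":0.2,"travel":[0,0,-0.2],"turn":0},{"claw":0.2,"travel":[0,0,-0.4],"turn":0},{"claw":0.2,"travel":[0,0,-0.55],"turn":0},{"claw":0.2,"travel":[0,0,-0.6],"turn":0},{"claw":0.2,"travel":[0,0,-0.6],"turn":0}]'|grep -E "pos|cont"
python3 -m inch '[{"claw":0.2,"travel":[0.04,-0.005,0],"turn":0},{"claw":0.2,"travel":[0.07,-0.009,0],"turn":0},{"claw":0.2,"travel":[0.09,-0.011,0],"turn":0},{"claw":0.2,"travel":[0.11,-0.0135,0],"turn":0},{"claw":0.2,"travel":[0.125,-0.0155,0],"turn":0}]'|grep -E "pos|cont"
python3 -m inch '[{"claw":0.2,"travel":[0,0,0],"turn":0},{"claw":0.2,"travel":[0,0,0],"turn":0}]'|grep -E "pos|cont"
python3 -m inch '[{"claw":0.2,"travel":[-0.12,0.015,0],"turn":0},{"claw":0.2,"travel":[-0.12,0.015,0.2],"turn":0},{"claw":0.2,"travel":[-0.12,0.015,0.4],"turn":0},{"claw":0.2,"travel":[-0.12,0.015,0.6],"turn":0},{"claw":0.2,"travel":[-0.12,0.015,0.6],"turn":0}]'|grep -E "pos|cont"
python3 -m inch '[{"claw":0.2,"travel":[0,0,0],"turn":0},{"claw":0.2,"travel":[0,0,0],"turn":0}]'|grep -E "pos|cont"
python3 - <<'E'
from h import *
s=np.load("s.npy"); st=get_state()
im=imaging.get_image("wrist"); cv2.imwrite("pics/w4full.png",im[:,:,::-1])
cv2.imwrite("pics/w4.png",cv2.resize(im[:,:,::-1],None,fx=1.5,fy=1.5,interpolation=cv2.INTER_CUBIC))
np.save("st4.npy",st,allow_pickle=True); print(st["clock"],loc(s,st["position"][:2])*1e3)
E
python3 m.py 4 30 15 36 135 165
```

```text
position: [0.5187, -0.0927, 0.0682]
contact_force: [-0.4, 0.6, 0.2]
position: [0.5455, -0.0963, 0.0706]
contact_force: [-2.8, 0.4, 1.4]
position: [0.5458, -0.0964, 0.0704]
contact_force: [-0.2, 0.1, 1.0]
position: [0.5251, -0.0945, 0.1962]
contact_force: [-0.2, -0.2, 0.5]
position: [0.5205, -0.093, 0.1892]
contact_force: [0.7, 0.5, 0.4]
8.8 [[   9.3097174  -111.63286062]]
edge x at y=-125: 142.5579054355192 slope 0.003778874158539876 rms 0.05915159642740698 33
line x at y=-125: 142.28641090343888 slope 0.0008779435798308463 rms 0.15923740857346386 19
rear x at y=-125: 47.59405417585175 slope 0.0021143217165479644 rms 0.0993069168716727 18
```

View pics/w4.png

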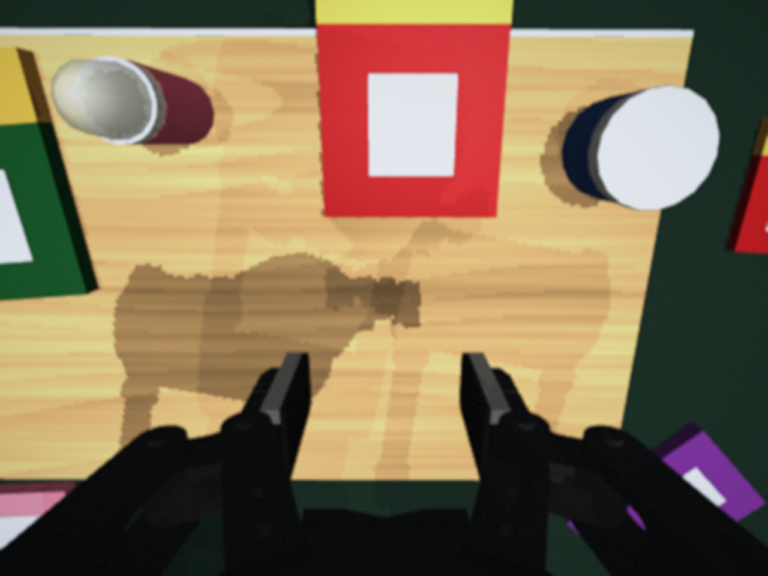

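The red/gold line is within about 0.3 mm of the edge and square to within about 0.003 rad. Nothing else on the shelf has moved and the arm is clear, so I'm handing in.

```bash
python3 -c "
from rig import ticket; print(ticket.sign_off())"
```

```text
the job is handed in; nothing more can be done
None
```

I pushed the red box out until just its gold strip hangs past the customer's edge, within about 0.3 mm and square to about 0.003 rad, left the rest of the shelf as it was, and handed the job in at about 9 s.

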